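# Fresh battery for the stock handset

## Task

The stock handset needs a fresh battery: press the block-shaped battery down into its charger until it springs up, lift it out, and stand it upright in the empty half of the wooden tray, beside the handset. Leave the round battery latched in its own charger.

Things in the scene. Friction and masses are not known exactly. Their poses are not given: they have to be found in the camera images.
- pack_center (a point): Centre of the block battery: black upright block 44 (its x) x 30 (its y) x 66 mm high, 110 g, z up; top 33 mm above this point. In the middle of a fixed grey charger 100 x 84 x 70 mm high, same axes. Latched: 8 mm show above the flat deck, this point 45 mm above the counter. Sprung out: 40 mm show, this point at 77 mm, foot loose in the pocket (1 mm play): grip the sides, lift straight out.
- dock_a_ejector (a joint): Height (m) of the sprung ejector under the block battery: 0 latched, negative while pressed (-0.007 at the hard stop), +0.032 sprung out, where it stays; no relatching. To release, press the battery's top down 5 to 7 mm (about 4 N; 6 to 7 N reaches the stop) and let go: it rises within half a second.
- cell_center (a point): Centre of the round battery, a black upright cylinder 34 mm in diameter and 66 mm high, z up. It is latched in a second charger of the same outside size and works alike (8 mm show above the deck). The two chargers stand side by side in either order. This one is to stay latched.
- tray_bay (a point): Centre of the floor (4 mm above the counter) of the empty half of a fixed wooden tray (180 x 220 mm, walls 4 mm, rim 28 mm above the counter). The empty half is 172 mm (its x) x 107 mm (its y) inside; beyond a low divider on its +y side lies the black handset (26 mm high). z up.
There are look-alikes about, which are no part of the job. Leave any blue or orange look-alike of the part that bears pack_center alone.

How it is judged:
By the outcome, as a careful person would: the job done as asked, in the order asked, and still so for the second after the job is handed in, with the robot touching nothing.
It also fails if it takes over 48 s, if anything falls off the work surface, if the arm or the gripper's body presses on something with over 40 N, if the wrist force passes 120 N, or if a joint passes its speed limit or range.

## Robot

A 6-joint arm with a two-finger parallel gripper is mounted at the origin on the work surface. World frame = base frame: x ahead of the robot, y to its left, z up, the work surface at z = 0. Lengths are in m, angles in rad, forces in N, time in s.
With the tool pointing down it reaches from about 0.35 to 0.775 m from the base axis. Payload 5.5 kg.
Tool frame: the origin (TCP) lies between the finger pads; the fingertips stand 19 mm ahead of it and the grasp point (between the pads) is the TCP; z points along the fingers, x is the direction in which the jaws open and shut, and the axes are right-handed (so a half turn about z gives the same grasp; the last joint's range is limited). The gripper opens to 85 mm and grips with 20 to 120 N. Pads are 22 mm wide; open, the fingers measure 114 mm over their backs; the gripper's body (76 mm by 85 mm) begins 54 mm behind the grasp point. The pads swing forward as they close: fully open they stand 13 mm farther back than shut.
Start: joints at [1.004, 0.313, 0.046, 1.304, 0, 1.431], TCP at [0.238, 0.523, 0.25] pointing down, gripper open.
Joint ranges: [-2.76, 2.76], [-0.86, 1.69], [-1.03, 1.26], [-2.2, 2.34], [-1.47, 1.5], [-3.14, 3.14]. Speed limits (rad/s): [2.57, 2.57, 3.14, 3.14, 3.14, 3.14].

## Interface

Orientations are given as a unit quaternion [w, x, y, z].
In Python, from workcell import env gives the robot as it stands. The module is installed in compiled form; this text tells all that it offers.
- The arm moves only by the tool carry_out, never from a script. Its argument "steps" is a list of rows, each a list of 7 numbers: the gripper command: -1 is shut, 1 is fully open, values between are in proportion, then the shift along the tool's x, y, z in m, then the turn, a rotation vector about the tool's x, y, z in rad. A call has 1 to 20 rows; each row shifts and turns the commanded pose from where the row before left it, along the tool's axes as they then stand; what a row does not reach is not made up. A row lasts 1/8 s, in which the tool goes at most 62.5 mm and 10.7 degrees, less where a joint would pass 70% of its speed; a pose out of reach is approached as far as the arm can. A call with a gripper value outside its range is refused whole. The fingers move at their own pace and stop on an object; "grip_force" is the grip in N (left out, the last holds). Time passes only in rows, so rows that do not move let the fingers close. It gives the time, the measured TCP pose, the force and the opening at its end, in the units of the state.
- env.get_state(): the state, without advancing time (a new reading comes with each control period).
- env.read_camera(name): name is "scene" or "side" or "wrist"; returns a dict with "color" (480x640x3 uint8, red, green, blue), "K" (3x3 intrinsics, pixels), "R" (3x3) and "t" (3): a world point X has camera coordinates R X + t. Camera axes: x right, y down, z forward; pixel columns grow to the right and rows downward; lengths in m; the calibration is good to about 2 mm. A picture is of the moment at which its call begins. There is no depth.
- env.hand_in(): hands the job in, once; it reports no verdict.
The state is a dict: "clock": time; "joint_pos": joint angles; "qvel": joint speeds; "tau": joint torques, N m; "tcp_pos": TCP position; "orientation": TCP orientation; "wrist_force": force on the tool from outside, world axes, zero at the start; "ft_torque": the same for the moment, N m; "finger_gap": finger opening in m.
Only numpy, scipy, OpenCV 4.12 (cv2) and the standard library are available. Lean on these libraries where they do the work, as an engineer would, in place of code of your own. Each camera call takes 0.05 s, during which the arm holds its last target. There are 200 camera calls.

## Working session

There is one attempt and no reset: what is moved stays moved. The work goes in short steps, Python scripts to look and compute and a tool call to move; the robot and the scene stay as the last step left them, time stands still between calls to the robot, and variables do not carry over. Pictures are saved under pics/ and viewed, about 8 in all and at most 12, crops included, and the job is handed in when it is done.

Besides the shell and the picture viewer there is one more tool, called as a command line: name --pt "numbers of a row" for each row, then --argument value for the rest. carry_out: Moves the arm, as the interface text tells. Its arguments: {"type":"object","properties":{"steps":{"type":"array","items":{"type":"array","items":{"type":"number"}}},"grip_force":{"type":"number"}},"required":["steps"]}

```bash
mkdir -p pics; cat > h.py <<'E'
import numpy as np, cv2
from workcell import env
def cam(n,f=None):
    d=env.read_camera(n); d={k:np.array(v) for k,v in d.items()}
    if f: cv2.imwrite('pics/'+f,cv2.cvtColor(d['color'],cv2.COLOR_RGB2BGR))
    return d
def plane(d,u,v,z):
    r=d['R'].T@np.linalg.solve(d['K'],[u,v,1.]); c=-d['R'].T@d['t']
    return (c+r*(z-c[2])/r[2])
def proj(d,X):
    p=d['K']@(d['R']@np.array(X)+d['t']); return p[:2]/p[2]
E
python3 - <<'E'
from h import *
for n in ('scene','side'):
    d=cam(n,n+'0.png'); np.savez('pics/'+n+'0.npz',**d); print(n,-d['R'].T@d['t'],d['K'][0,0])
s=env.get_state(); print(s['tcp_pos'],s['orientation'],s['finger_gap'],s['clock'])
E
```

```text
scene [ 0.80947016 -0.55273864  0.79113585] 606.9714986968327
side [ 0.02615421 -0.64928177  0.51629808] 596.3923997996018
[0.23780906 0.52306278 0.24949573] [ 3.37676912e-04  8.40829815e-01  5.41298942e-01 -7.50153982e-04] 0.08528100487888823 0.1
```

View pics/scene0.png

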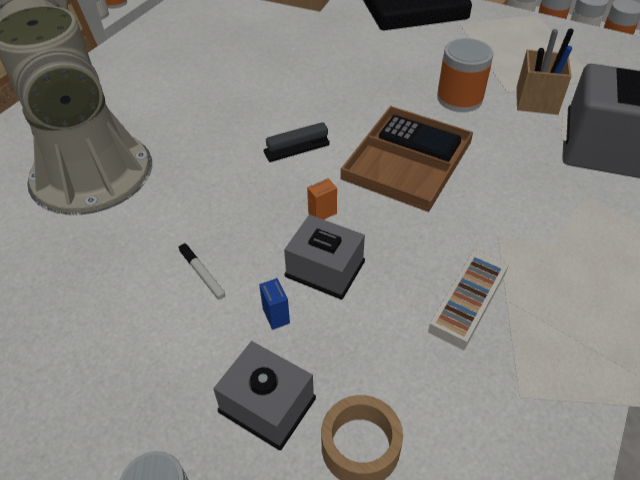

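View pics/side0.png

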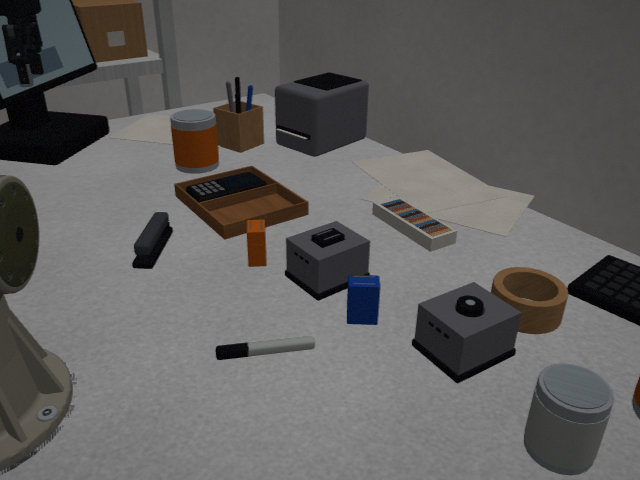

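The scene view shows these candidates for the block battery:
- The black block in the grey charger, at scene (325,240) and side (328,237).
- The round cell in its charger, at (263,380).
- The blue block at (275,303) and the orange block at (322,198), which are look-alikes standing on the counter.
- The black stapler at (297,141).

I choose the black block at (325,240). The empty tray half is at about (398,172).

```bash
python3 - <<'E'
from h import *
a=[]
for n,(x,y) in {'scene':(275,205),'side':(278,215)}.items():
    d=np.load(f'pics/{n}0.npz'); c=d['color'][y:y+95,x:x+100,::-1]
    a.append(cv2.resize(c,(400,380),interpolation=cv2.INTER_CUBIC))
d=np.load('pics/scene0.npz');c=d['color'][100:215,330:480,::-1]
a=np.hstack(a); b=cv2.convertScaleAbs(a,alpha=1.8,beta=20); cv2.imwrite('pics/crop1.png',b)
# deck: grey brightness mask; battery: dark blob
for n,seed in {'scene':(325,240),'side':(328,237)}.items():
    d=np.load(f'pics/{n}0.npz'); g=cv2.cvtColor(d['color'],cv2.COLOR_RGB2GRAY)
    print(n,g[seed[1]-25:seed[1]+30:4,seed[0]-40:seed[0]+44:6])
E
```

```text
scene [[155 156 154 155  93  58  73  73 133 155 155 157 155 157]
 [155 154 155 155  90  90  89 154 160 157 157 158 156 156]
 [153 156 157  95  90  90  91  91 122 160 157 155 153 160]
 [154 159 155  90  91  91  90  91  91  91 135 155 155 157]
 [159 163 107  91  90  24  66  73  90  91  90  91 142 156]
 [158 153  91  91  90  21  18  58  52  83  90  91  92  91]
 [158 117  91  91  48  81  21  20  19  18  91  90  89  59]
 [157  90  90  91  15  13  30  68  17  11  92  91  90  58]
 [133  91  91  92  91  65  13  17  17  90  91  93  64  59]
 [ 61  87  91  91  91  91  92  49  14  91  91  91  59  85]
 [ 65  60  62  92  91  90  91  90  90  91  91  88  58 109]
 [ 72  58  59  58  74  90  91  91  91  91  91  58  58  21]
 [ 95  58  58  59  58  59  82  90  91  90  91  58  58  57]
 [117  58  58  60  59  59  58  59  91  91  66  59  44 158]]
side [[ 40  39  47  47 135 132 133 134 134 134 133 134 136 135]
 [ 39  43  40 132 136 133 134 138 135 138 137 135 137 133]
 [ 68 134 134 134 134 130 134 130 132 132 137 138 136 136]
 [131 131 132 131 136 135 128  73  71  97 134 135 135 138]
 [135 130 132 133 130  72  72  50  71  72  83 137 135 137]
 [132 133 138  70  70  66  67  13  15  72  71  75 138 135]
 [130  71  70  70  12   9  10  32  19   3  70  72  70 135]
 [ 39  72  72  70   6   4  13  11   1  18  71  69  69  71]
 [ 35  45  71  71  68   3  11   7  73  71  71  70  61  46]
 [ 39  38  44  72  70  69  70  71  70  72  70  45  45  46]
 [ 34  17  37  50  71  69  72  72  72  45  45  46  46  46]
 [ 35  36   7  33  51  70  71  49  44  45  47  45  44  47]
 [ 37  36  37  14  38  52  46  44  47  45  45  47  45  47]
 [ 35  36  34  34  38  41  45  45  46  45  43  44  44  45]]
```

View pics/crop1.png

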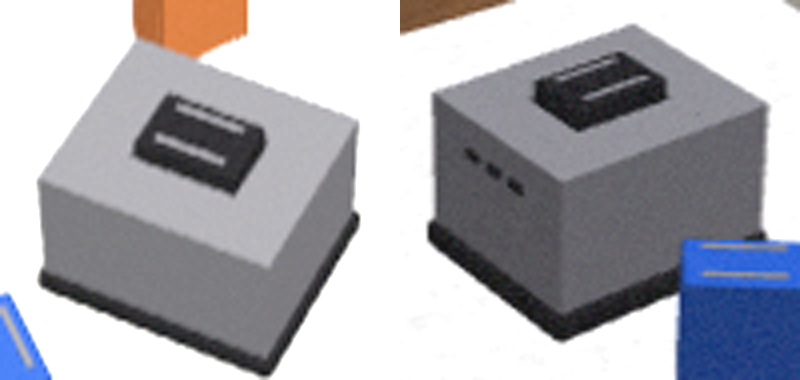

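The crop confirms the choice: a black block with two light stripes, low in the grey deck. The orange block is behind it and the blue block in front. Next I measure the deck and the tray.

```bash
python3 - <<'E'
from h import *
def rect(d,cnt,z):
    P=np.array([plane(d,u,v,z)[:2] for u,v in cnt.reshape(-1,2)],np.float32)
    (c,s,a)=cv2.minAreaRect(P*1000); print(z,'c',np.round(c,1),'size',np.round(s,1),'ang',round(a,1))
def big(m,seed):
    m=cv2.morphologyEx(m.astype(np.uint8),cv2.MORPH_OPEN,np.ones((3,3)))
    cs,_=cv2.findContours(m,cv2.RETR_EXTERNAL,cv2.CHAIN_APPROX_NONE)
    cs=[c for c in cs if cv2.pointPolygonTest(c,seed,False)>=0]
    return max(cs,key=cv2.contourArea)
S={'scene':((325,240),(263,380),(84,100)),'side':((328,237),(469,305),(62,85))}
for n,(a,b,(lo,hi)) in S.items():
    d=np.load(f'pics/{n}0.npz'); g=cv2.medianBlur(cv2.cvtColor(d['color'],cv2.COLOR_RGB2GRAY),3)
    m=(g>lo)&(g<hi)
    for s in (a,b):
        print(n,'deck',s); rect(d,big(m,s),.07)
    t=(g<45)*1; w=np.zeros_like(t); w[a[1]-14:a[1]+15,a[0]-20:a[0]+21]=1
    cs,_=cv2.findContours((t*w).astype(np.uint8),cv2.RETR_EXTERNAL,cv2.CHAIN_APPROX_NONE); c=max(cs,key=cv2.contourArea)
    M=cv2.moments(c); print(' batt blob',cv2.boundingRect(c)); print(' centroid @.076',plane(d,M['m10']/M['m00'],M['m01']/M['m00'],.076))
    # tray: brown
    hsv=cv2.cvtColor(d['color'],cv2.COLOR_RGB2HSV); br=(hsv[...,0]<20)&(hsv[...,1]>90)&(hsv[...,2]>25)
    x0,y0,x1,y1=(338,100,478,212) if n=='scene' else (170,160,312,238)
    k=np.zeros_like(br);k[y0:y1,x0:x1]=br[y0:y1,x0:x1]
    cs,_=cv2.findContours(k.astype(np.uint8),cv2.RETR_EXTERNAL,cv2.CHAIN_APPROX_NONE);c=max(cs,key=cv2.contourArea)
    h=cv2.convexHull(c);q=cv2.approxPolyDP(h,4,True).reshape(-1,2)
    for p in q: print(' tray',p,np.round(plane(d,*p,.028)[:2],3),np.round(plane(d,*p,0)[:2],3))
    hs={'blue':(hsv[...,0]>100)&(hsv[...,0]<130)&(hsv[...,1]>150),'orange':(hsv[...,0]<15)&(hsv[...,1]>170)}
    for k2,mm in hs.items():
        ww=np.zeros_like(mm); (x0,y0,x1,y1)={('scene','blue'):(255,270,295,335),('scene','orange'):(300,172,345,225),('side','blue'):(340,265,390,330),('side','orange'):(240,215,275,272)}[n,k2]
        ww[y0:y1,x0:x1]=mm[y0:y1,x0:x1]; r=cv2.boundingRect(ww.astype(np.uint8)); print(k2,r,'bottom',np.round(plane(d,r[0]+r[2]/2,r[1]+r[3],0)[:2],3))
E
```

```text
scene deck (325, 240)
0.07 c [512.4  -2.5] size [99.3 83.9] ang 0.6
scene deck (263, 380)
0.07 c [ 554.3 -253.7] size [82.2 98.7] ang 86.5
 batt blob (309, 229, 32, 24)
 centroid @.076 [ 0.51445632 -0.00755128  0.076     ]
 tray [391 106] [0.443 0.42 ] [0.429 0.456]
 tray [472 132] [0.618 0.417] [0.611 0.452]
 tray [428 211] [0.621 0.174] [0.614 0.201]
 tray [341 178] [0.449 0.179] [0.436 0.206]
 tray [341 168] [0.437 0.203] [0.423 0.231]
blue (260, 279, 29, 50) bottom [ 0.499 -0.142]
orange (308, 179, 29, 40) bottom [0.455 0.095]
side deck (328, 237)
0.07 c [512.1  -5.5] size [98.4 82.2] ang 1.4
side deck (469, 305)
0.07 c [ 554.  -255.2] size [82.8 99.1] ang 86.3
 batt blob (311, 228, 34, 20)
 centroid @.076 [ 0.50871107 -0.01019486  0.076     ]
 tray [307 214] [0.583 0.153] [0.615 0.199]
 tray [264 237] [0.473 0.123] [0.499 0.167]
 tray [223 237] [0.416 0.162] [0.439 0.208]
 tray [176 196] [0.419 0.36 ] [0.442 0.418]
 tray [175 184] [0.441 0.415] [0.465 0.476]
 tray [252 166] [0.618 0.411] [0.651 0.472]
 tray [307 201] [0.615 0.198] [0.649 0.247]
blue (340, 275, 40, 50) bottom [ 0.477 -0.133]
orange (240, 215, 33, 51) bottom [0.437 0.089]
```

Both views agree on the deck: centre about (0.512, -0.004), size 99x83, yaw about 1°. The tray rim runs x 0.44–0.618 and y 0.20–0.418, so the bay centre is about (0.528, 0.257). I turn the jaws onto y and move above the charger with the fingers shut.

carry_out --pt "-1 0 0 0 0 0 -0.148" --pt "-1 0 0 0 0 0 -0.148" --pt "-1 0 0 0 0 0 -0.148" --pt "-1 -0.0443 0.0221 0 0 0 0" --pt "-1 -0.0443 0.0221 0 0 0 0" --pt "-1 -0.0443 0.0221 0 0 0 0" --pt "-1 -0.0443 0.0221 0 0 0 0" --pt "-1 -0.0443 0.0221 0 0 0 0" --pt "-1 -0.0443 0.0221 0 0 0 0" --pt "-1 -0.0443 0.0221 0 0 0 0" --pt "-1 -0.0443 0.0221 0 0 0 0" --pt "-1 -0.0443 0.0221 0 0 0 0" --pt "-1 -0.0443 0.0221 0 0 0 0" --pt "-1 -0.0443 0.0221 0 0 0 0" --pt "-1 -0.0443 0.0221 0 0 0 0" --pt "-1 0 0 0 0 0 0" --pt "-1 0 0 0 0 0 0"

```text
clock: 2.22
tcp_pos: [0.5118, -0.0034, 0.2497]
orientation: [-0.001, 0.701, 0.713, -0.0]
wrist_force: [-0.2, 0.8, -0.4]
finger_gap: 0.0002
```

```bash
python3 - <<'E'
from h import *
d=cam('wrist','w1.png'); np.savez('pics/w1.npz',**d); print(-d['R'].T@d['t'])
s=env.get_state(); print(s['tcp_pos'],s['orientation'],s['wrist_force'],s['clock'],s['finger_gap'])
print(proj(d,[.512,-.004,.078]))
E
```

```text
[ 0.4336325  -0.0051138   0.37415709]
[ 0.51165184 -0.00288693  0.24993361] [-6.35226616e-04  7.00848575e-01  7.13309760e-01 -2.40192691e-04] [ 0.36173704 -0.10030574  0.34634413] 2.275 -4.841491227241873e-05
[319.48683609 228.21219502]
```

View pics/w1.png

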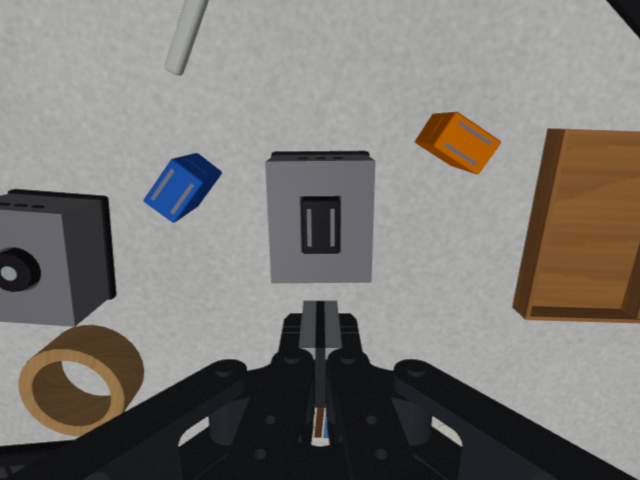

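The wrist view shows the battery top at about (320,225) on the deck, which spans (265–375, 158–283). The prediction was (319.5,228), within 3 mm. The yaw is right too. I go down and press.

carry_out --pt "-1 0 0 0.035 0 0 0" --pt "-1 0 0 0.036 0 0 0" --pt "-1 0 0 0.036 0 0 0" --pt "-1 0 0 0.032 0 0 0" --pt "-1 0 0 0.01 0 0 0" --pt "-1 0 0 0.003 0 0 0" --pt "-1 0 0 0.003 0 0 0" --pt "-1 0 0 0.002 0 0 0" --pt "-1 0 0 0 0 0 0"

```text
clock: 3.4
tcp_pos: [0.513, -0.0035, 0.0941]
orientation: [0.001, 0.701, 0.713, 0.001]
wrist_force: [0.1, 1.5, 3.2]
finger_gap: -0.0002
```

carry_out --pt "-1 0 0 0.002 0 0 0" --pt "-1 0 0 0 0 0 0"

```text
clock: 3.65
tcp_pos: [0.5129, -0.0035, 0.0915]
orientation: [0.0, 0.701, 0.713, 0.0]
wrist_force: [1.2, 0.7, 3.8]
finger_gap: 0.0001
```

carry_out --pt "-1 0 0 0.001 0 0 0" --pt "-1 0 0 0 0 0 0"

```text
clock: 3.9
tcp_pos: [0.5127, -0.0035, 0.0903]
orientation: [0.0, 0.701, 0.713, 0.0]
wrist_force: [1.2, 1.0, 4.5]
finger_gap: -0.0001
```

carry_out --pt "-1 0 0 -0.03 0 0 0" --pt "-1 0 0 -0.045 0 0 0" --pt "1 0 0 -0.05 0 0 0" --pt "1 0 0 -0.03 0 0 0" --pt "1 0 0 0 0 0 0" --pt "1 0 0 0 0 0 0" --pt "1 0 0 0 0 0 0"

```text
clock: 4.78
tcp_pos: [0.5114, -0.0034, 0.2436]
orientation: [-0.001, 0.701, 0.713, -0.001]
wrist_force: [-0.8, 0.3, 0.1]
finger_gap: 0.0853
```

```bash
python3 - <<'E'
from h import *
d=cam('wrist','w2.png'); np.savez('pics/w2.npz',**d)
d=np.load('pics/w2.npz'); g=cv2.medianBlur(cv2.cvtColor(d['color'],cv2.COLOR_RGB2GRAY),3)
u,v=proj(d,[.512,-.004,.11]); print(u,v)
for z in (.07,.11):
  print(z,[np.round(proj(d,[.512+a,-.004+b,z])).tolist() for a in(-.022,.022) for b in(-.015,.015)])
s=env.get_state(); print(s['tcp_pos'],s['wrist_force'],s['clock'],s['finger_gap'])
e=cam('side'); cv2.imwrite('pics/m2.png',np.hstack([d['color'][100:340,180:480,::-1],cv2.resize(e['color'][180:300,270:420,::-1],(300,240))]))
E
```

```text
319.5346127650434 243.22467689215495
0.07 [[301.0, 200.0], [340.0, 201.0], [300.0, 255.0], [338.0, 255.0]]
0.11 [[298.0, 211.0], [342.0, 212.0], [298.0, 273.0], [340.0, 273.0]]
[ 0.51151962 -0.00342984  0.24375537] [-0.67245738  0.42424718 -0.50980086] 4.825 0.08517131145321162
```

View pics/m2.png

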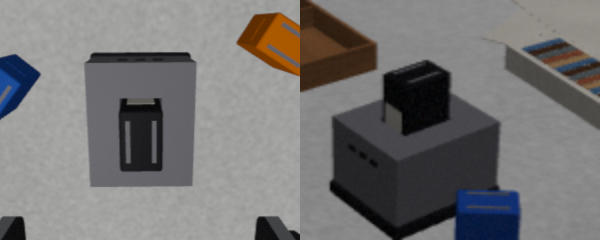

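The battery has sprung up, with its top at wrist x 299–342 against a predicted 298–342, so lateral alignment is within 1 mm. Now I go down and grip.

carry_out --pt "1 0 0 0.04 0 0 0" --pt "1 0 0 0.045 0 0 0" --pt "1 0 0 0.035 0 0 0" --pt "1 0 0 0.02 0 0 0" --pt "1 0 0 0.0095 0 0 0" --pt "-1 0 0 0 0 0 0" --pt "-1 0 0 0 0 0 0" --pt "-1 0 0 0 0 0 0" --pt "-1 0 0 0 0 0 0" --pt "-1 0 0 0 0 0 0" --pt "-1 0 0 0 0 0 0" --grip_force 35

```text
clock: 6.25
tcp_pos: [0.513, -0.0036, 0.0962]
orientation: [0.001, 0.701, 0.713, 0.0]
wrist_force: [2.2, 0.9, 1.9]
finger_gap: 0.0293
```

carry_out --pt "-1 0 0 -0.01 0 0 0" --pt "-1 0 0 -0.02 0 0 0" --pt "-1 0 0 -0.03 0 0 0" --pt "-1 0 0 -0.035 0 0 0" --pt "-1 0 0 -0.02 0 0 0" --pt "-1 0 0 0 0 0 0"

```text
clock: 7.0
tcp_pos: [0.513, -0.0036, 0.2125]
orientation: [0.001, 0.701, 0.713, 0.001]
wrist_force: [-0.2, -0.5, -2.3]
finger_gap: 0.029
```

```bash
python3 - <<'E'
from h import *
d=cam('side'); e=cam('scene'); cv2.imwrite('pics/m3.png',np.hstack([cv2.resize(d['color'][100:300,270:420,::-1],(300,400)),cv2.resize(e['color'][100:300,250:500,::-1],(500,400))]))
s=env.get_state(); print(s['tcp_pos'],s['wrist_force'],s['finger_gap'])
E
```

```text
[ 0.51174942 -0.00341731  0.21016927] [-0.54287855  0.35199754 -0.41964832] 0.029506798709549656
```

View pics/m3.png

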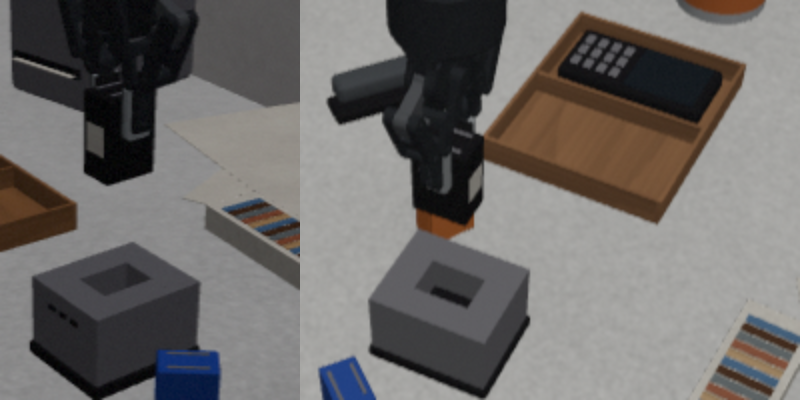

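The battery is out, upright in the jaws, and the charger pocket is empty. I carry it over the bay.

carry_out --pt "-1 0.03 0.0035 0 0 0 0" --pt "-1 0.045 0.0035 0 0 0 0" --pt "-1 0.05 0.0035 0 0 0 0" --pt "-1 0.05 0.0035 0 0 0 0" --pt "-1 0.05 0.0035 0 0 0 0" --pt "-1 0.035 0.0035 0 0 0 0" --pt "-1 0 0 0 0 0 0" --pt "-1 0 0 0 0 0 0"

```text
clock: 8.1
tcp_pos: [0.528, 0.2563, 0.2094]
orientation: [-0.001, 0.701, 0.713, -0.001]
wrist_force: [0.1, -0.6, -0.7]
finger_gap: 0.0296
```

```bash
python3 - <<'E'
from h import *
d=cam('wrist','w4.png'); np.savez('pics/w4.npz',**d)
s=env.get_state(); p=s['tcp_pos'];print(p,s['orientation'],s['wrist_force'],s['finger_gap'],s['clock'])
print('foot',proj(d,[p[0],p[1],p[2]-.052]),'foot when placed',[np.round(proj(d,[.528+a,.257+b,.004])).tolist() for a in(-.022,.022) for b in(-.015,.015)])
E
```

```text
[0.52826035 0.25586533 0.20978039] [-3.83622799e-04  7.01231562e-01  7.12932721e-01 -1.04140611e-03] [-0.06518424  1.33578158 -0.79472168] 0.02948413318316574 8.15
foot [319.97402288 291.42575857] foot when placed [[304.0, 193.0], [340.0, 193.0], [304.0, 242.0], [338.0, 243.0]]
```

View pics/w4.png

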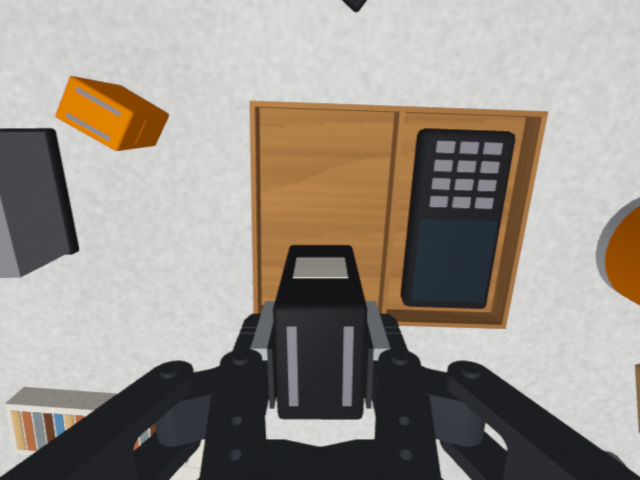

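The bay floor spans (258–390, 108–310). The foot will land at (304–340, 193–243), well inside and near the middle. I lower it.

carry_out --pt "-1 0 0 0.025 0 0 0" --pt "-1 0 0 0.035 0 0 0" --pt "-1 0 0 0.035 0 0 0" --pt "-1 0 0 0.03 0 0 0" --pt "-1 0 0 0.018 0 0 0" --pt "-1 0 0 0.007 0 0 0" --pt "-1 0 0 0.002 0 0 0" --pt "-1 0 0 0 0 0 0" --pt "-1 0 0 0 0 0 0"

```text
clock: 9.28
tcp_pos: [0.5295, 0.257, 0.0598]
orientation: [0.0, 0.701, 0.713, 0.001]
wrist_force: [-0.1, -0.9, -1.1]
finger_gap: 0.0296
```

carry_out --pt "-1 0 0 0.002 0 0 0" --pt "-1 0 0 0.001 0 0 0" --pt "-1 0 0 0 0 0 0"

```text
clock: 9.65
tcp_pos: [0.5293, 0.257, 0.0569]
orientation: [0.0, 0.701, 0.713, 0.001]
wrist_force: [-1.4, 0.3, 5.2]
finger_gap: 0.0295
```

Contact, at about 5 N. I open gently and withdraw.

carry_out --pt "-0.1 0 0 -0.0005 0 0 0" --pt "-0.1 0 0 0 0 0 0" --pt "0.3 0 0 0 0 0 0" --pt "0.3 0 0 0 0 0 0" --pt "0.3 0 0 -0.01 0 0 0" --pt "0.3 0 0 -0.03 0 0 0" --pt "0.3 0 0 -0.05 0 0 0" --pt "0.3 0 0 -0.05 0 0 0" --pt "0.3 0 0 -0.02 0 0 0" --pt "0.3 -0.05 0 0 0 0 0" --pt "0.3 -0.05 0 0 0 0 0" --pt "0.3 -0.04 0 0 0 0 0" --pt "0.3 0 0 0 0 0 0"

```text
clock: 11.28
tcp_pos: [0.5315, 0.1145, 0.2172]
orientation: [0.0, 0.702, 0.712, 0.0]
wrist_force: [0.1, 0.5, -0.3]
finger_gap: 0.0554
```

```bash
python3 - <<'E'
from h import *
d=cam('side'); e=cam('scene'); cv2.imwrite('pics/m5.png',np.hstack([cv2.resize(d['color'][110:390,150:550,::-1],(400,280)),cv2.resize(e['color'][90:440,180:480,::-1],(240,280))]))
np.savez('pics/e5.npz',**e)
print([np.round(proj(e,[.528,.257,z])) for z in (.004,.07)],[np.round(proj(d,[.528,.257,z])) for z in (.004,.07)])
s=env.get_state(); print(s['tcp_pos'],s['wrist_force'],s['finger_gap'])
E
```

```text
[array([396., 175.]), array([399., 149.])] [array([253., 212.]), array([251., 181.])]
[0.53144159 0.11674453 0.21694683] [ 0.453379    0.73922568 -0.2188729 ] 0.055404612069464225
```

View pics/m5.png

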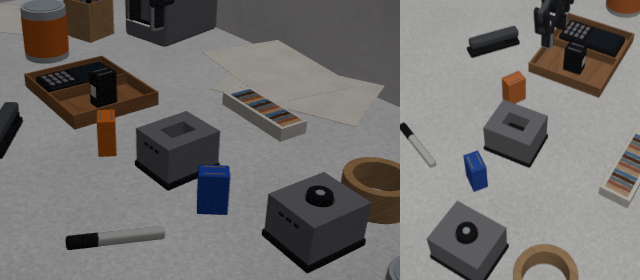

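The block battery stands upright in the empty bay beside the handset. The round cell is still latched, the look-alikes have not moved, and the gripper is clear.

```bash
python3 -c "
from h import *
print(env.hand_in())"
```

```text
the job is handed in; nothing more can be done
None
```

The block battery is out of its charger and standing upright in the empty half of the tray beside the handset. I handed the job in at about 11 s.

- **Release:** I pressed the battery's top down about 6–7 mm (4.5 N at the wrist). A wrist picture then showed it sprung up.
- **Lift and placing:** I gripped it across its 30 mm sides, lifted it straight out, set it near the middle of the bay with about 5 N of contact, then let go and backed off.
- **Last pictures (side and scene):** The battery is upright within the tray, and the block charger's pocket is empty. The round battery is still latched, and the blue and orange blocks have not moved. The gripper was touching nothing.
- **Measurements:** No check failed. The two cameras put the charger deck's centre 3 mm apart in y, and the wrist view settled that before the grip. At touchdown the tool was about 2 mm higher than I had worked out.

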